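Undo the swing-bolt clamp of a brush-washing pot

TASK

Release the lid clamp of the blue brush-washing pot: unscrew its red wing nut, anticlockwise seen from above, until it clears the raised lips of the slotted lug, then swing the hinged bolt outward out of the slot and lay it down until it presses lightly on the yellow sprung pad of its rest, and leave it there. Do not force anything: do not drag the nut against the lug and do not press the bolt hard onto the rest. Leave the jar, cup, bottles, brush and other things where they are.

Things in the scene. Friction and masses are not known exactly. Their poses are not given: they have to be found in the camera images.
- pot: blue round brush-washing pot, 184 mm across, fixed to the table. Its aluminium lid, fixed shut, is 150 mm above the table (black knob to 180 mm). Origin under its centre on the table, z up. Its clamp is on its own -x side: 'outward' below means the pot's -x, away from the lid and roughly towards the robot. A 12 mm thick foot plate reaches 168 mm outward.
- lug: the lid's fixed slotted lug: two flat aluminium prongs pointing outward, 44 mm wide in all (pot's y), slot 10 mm, top 150 mm above the table. On each prong's end a lip, 3 mm high, 16.5 to 19.5 mm outward of the upright bolt's axis, traps the nut's flange: the bolt cannot swing until the nut has risen 5.5 mm. Origin and axes as the pot's.
- bolt_hinge (a point): the hinge point at the foot of the eyebolt, on its axis, 110 mm outward of the pot's centre and 85 mm above the table. The hinge line is the pot's y.
- shank: steel eyebolt shank, a plain rod 8 mm in diameter and 130 mm long. Origin at the hinge point, its z runs along the rod to the tip; it carries the wing nut. The rod sticks out beyond the wing nut.
- bolt_tip (a point): centre of the bolt's free end, 130 mm from the hinge point along the rod.
- bolt (a joint): swing of the eyebolt about its hinge, rad: 0 upright in the slot (its inner stop), grows as the tip swings outward and down, pi/2 is level. The hinge is stiff (0.3 N m of friction, some 2.5 N at the tip): the bolt stays at whatever angle it is left.
- nut_wings (a point): middle of the red wing nut's wings, on the bolt's axis. The wings are one flat bar: 46 mm long along this point's y, 12 mm thick along x, 22 mm high along z (11 mm above and below). Below are a hub and a steel flange, 32 mm in diameter, its underside 21 mm below this point. Nut tight: this point is 86 mm from the hinge point along the rod and the flange is on the lug.
- nut (a joint): turn of the wing nut, rad: 0 tight, grows as it is loosened (anticlockwise seen from the bolt's tip), hard stop at 4.4; starts between 0 and 0.4. Quick thread: it climbs 15 mm per full turn (2.39 mm per rad) and clears the lips at about 2.3 rad. Thread friction 0.1 N m; it stays where it is left. At 0 and at pi the wings' length lies along the pot's y.
- rest: the bolt's rest: a dark column, 26 mm across, 45 mm outward of the hinge. Origin at its foot, 12 mm above the table. On it a brass screw with a yellow pad, 18 mm across, its top set 77 to 107 mm above the table: this is not measured, feel or see it. The bolt meets it at 1.0 to 1.65 rad. The pad gives 5 mm at 4 N/mm, then is solid. A push at the bolt's end presses it some 2.6 times as hard.
- jar: glass jar, 72 mm wide and 100 mm tall, holding paint brushes to about 215 mm; origin under its centre. Not part of the job.
- cup: white paper cup, 80 mm wide at the rim, 100 mm tall; origin under its centre. Not part of the job.
- water_pot: grey open water pot with two side handles, 100 mm wide, 85 mm tall; origin under its centre. Not part of the job.
- paint_a: red paint bottle, 52 mm wide, 150 mm tall; origin under its centre. Not part of the job.
- paint_b: yellow paint bottle, 52 mm wide, 150 mm tall; origin under its centre. Not part of the job.
- brush: paint brush lying on the table, 200 mm long along its x axis. Not part of the job.
- knife: palette knife, 150 mm long along its x axis, lying across the far half of the pot's lid. Not part of the job.

How it is judged:
By the outcome, as a careful person would: the job done as asked, in the order asked, and still so for the second after the job is handed in, with the robot touching nothing.
It also fails if it takes over 69 s, if anything falls off the work surface, if the arm or the gripper's body presses on something with over 40 N, if the wrist force passes 120 N, or if a joint passes its speed limit or range.

ROBOT

A 6-joint arm with a two-finger parallel gripper is mounted at the origin on the work surface. World frame = base frame: x ahead of the robot, y to its left, z up, the work surface at z = 0. Lengths are in mm, angles in rad, forces in N, time in s.
With the tool pointing down it reaches from about 250 to 800 mm from the base axis. Payload 3.9 kg.
Tool frame: the origin (TCP) lies at the very end of the fingers, on their centre line; the grasp point (between the pads) lies behind it (ctrl.hold_point_z is the z of the grasp point in the tool frame, in mm); z points along the fingers, y is the direction in which the jaws open and shut (so a half turn about z gives the same grasp; the last joint's range is limited). The gripper opens to 85 mm and grips with 20 to 120 N. Pads are 22 mm wide; open, the fingers measure 114 mm over their backs; the gripper's body (76 mm by 85 mm) begins 54 mm behind the grasp point. The pads swing forward as they close: fully open they stand 13 mm farther back than shut.
Start: joints at [1.333, 0.26, -0.138, 1.173, 0, 1.571], TCP at [123.668, 510.217, 231.304] pointing down, gripper open.
Joint ranges: [-2.78, 2.78], [-0.83, 1.72], [-1.28, 1.37], [-1.9, 2.12], [-1.57, 1.48], [-3.14, 3.14]. Speed limits (rad/s): [2.57, 2.57, 3.14, 3.14, 3.14, 3.14].

INTERFACE

Orientations are given as [roll, pitch, yaw] about the fixed x, y, z axes, in that order (R = Rz(yaw) Ry(pitch) Rx(roll)).
In Python, from workcell import ctrl gives the robot as it stands.
- The arm moves only by the tool jog_arm, never from a script. Its argument "deltas" is one flat list of numbers, 5 for each row, row after row: the shift along the tool's x, y, z in mm, then the turn about the tool's z in degrees, then the gripper command: -1 is shut, 1 is fully open, values between are in proportion. A call has 1 to 8 rows; each row is the pose to reach, as a shift and turn from the pose measured when the call began, along the tool's axes at that moment; what a row does not reach only later rows make up. A row lasts 1/12 s, in which the tool goes at most 41.7 mm and 7.16 degrees, less where a joint would pass 70% of its speed; a pose out of reach is approached as far as the arm can. A call with a gripper value outside its range is refused whole. The fingers move at their own pace and stop on an object; "grip_force" is the grip in N (left out, the last holds). Time passes only in rows, so rows that repeat a pose let the fingers close. It gives the time, the measured TCP pose, the force and the opening at its end, in the units of the state.
- ctrl.observe(): the state, without advancing time (a new reading comes with each control period).
- ctrl.capture(name): name is "scene" or "top" or "wrist"; returns the picture (384x512x3 uint8, red, green, blue); there is no depth.
- ctrl.calibration(name): a dict with "intrinsics" (3x3 intrinsics, pixels), "k1" (the pictures are not rectified: a ray, as slopes to the right and down, at radius r is drawn at 1 + k1 r^2 times it, then the intrinsics apply), "R" (3x3) and "t" (3): a world point X has camera coordinates R X + t. Camera axes: x right, y down, z forward; pixel columns grow to the right and rows downward; lengths in mm; the calibration is good to about 2 mm. A picture is of the moment at which its call begins: read the wrist's pose just before it. calibration takes no time and is no camera call; for the wrist camera it gives the pose at the moment of the call.
- ctrl.job_done(): hands the job in, once; it reports no verdict.
The state is a dict: "clock": time; "joint_positions": joint angles; "dq": joint speeds; "joint_torque": joint torques, N m; "tool_pos": TCP position; "tool_rot": TCP orientation; "contact_force": force on the tool from outside, world axes, zero at the start; "ft_torque": the same for the moment, N m; "finger_gap": finger opening in mm.
Only numpy, scipy, OpenCV 4.12 (cv2) and the standard library are available. Lean on these libraries where they do the work, as an engineer would, in place of code of your own. Each camera call takes 0.05 s, during which the arm holds its last target. There are 200 camera calls.

## Working session

There is one attempt and no reset: what is moved stays moved. The work goes in short steps, Python scripts to look and compute and a tool call to move; the robot and the scene stay as the last step left them, time stands still between calls to the robot, and variables do not carry over. Pictures are saved under pics/ and viewed, about 8 in all and at most 12, crops included, and the job is handed in when it is done.

Besides the shell and the picture viewer there is one more tool, called by a JSON object that holds its "name" and its "arguments", one argument or row to a line. jog_arm: Moves the arm, as the interface text tells. Its arguments: {"type":"object","properties":{"deltas":{"type":"array","items":{"type":"number"}},"grip_force":{"type":"number"}},"required":["deltas"]}

```bash
ls; mkdir -p pics; cat > h.py <<'E'
import numpy as np, cv2
from workcell import ctrl
def snap(cam,name):
    im=ctrl.capture(cam); cv2.imwrite('pics/'+name,im[:,:,::-1]); return im
def ray(cal,u,v):
    K=np.array(cal['intrinsics']);R=np.array(cal['R']);t=np.array(cal['t'])
    d=np.array([(u-K[0,2])/K[0,0],(v-K[1,2])/K[1,1]]);s=d.copy()
    for _ in range(20): s=d/(1+cal['k1']*(s@s))
    return -R.T@t, R.T@np.array([s[0],s[1],1])
def onz(cal,u,v,z):
    o,d=ray(cal,u,v); return o+d*(z-o[2])/d[2]
def proj(cal,X):
    K=np.array(cal['intrinsics']);c=np.array(cal['R'])@np.array(X)+np.array(cal['t'])
    s=c[:2]/c[2]; s=s*(1+cal['k1']*(s@s)); return K[:2,:2]@s+K[:2,2]
def tri(c1,p1,c2,p2):
    o1,d1=ray(c1,*p1);o2,d2=ray(c2,*p2)
    A=np.stack([d1,-d2],1);s=np.linalg.lstsq(A,o2-o1,rcond=None)[0]
    a=o1+s[0]*d1;b=o2+s[1]*d2; return (a+b)/2,np.linalg.norm(a-b)
E
python3 - <<'E'
from h import *
a=snap('scene','s0.png');b=snap('top','t0.png')
for n in('scene','top'):
    c=ctrl.calibration(n); print(n,np.round(-np.array(c['R']).T@c['t']),c['k1'],np.array(c['intrinsics'])[0,0])
print(ctrl.observe(),ctrl.hold_point_z)
cv2.imwrite('pics/st.png',cv2.resize(np.vstack([a,b])[:,:,::-1],(450,600)) if 0 else np.hstack([cv2.resize(a,(400,300)),cv2.resize(b,(400,300))])[:,:,::-1])
E
```

```text
pics
scene [1338. -396.  837.] 0.029938581489378623 463.8140859942406
top [ 476.  -14. 1244.] -0.08287671597962154 444.22350245321564
{'clock': 0.1, 'joint_positions': array([ 1.33301768e+00,  2.60599293e-01, -1.39218369e-01,  1.17266412e+00,
        7.91061904e-06,  1.57079903e+00]), 'dq': array([-0.0002184 , -0.00058709,  0.0029803 ,  0.00065285, -0.00028065,
       -0.00048487]), 'joint_torque': array([-1.23986629e-04, -4.06507623e+01,  2.54526919e+01,  1.00897989e-02,
       -2.11647642e-05,  7.90380625e-06]), 'tool_pos': array([123.52058812, 509.66068864, 230.56629645]), 'tool_rot': array([-3.13990720e+00, -7.90604466e-06,  2.90381129e+00]), 'contact_force': array([ 0.53506712,  1.44055122, -0.65899596]), 'ft_torque': array([-0.00628023, -0.00792071,  0.0325163 ]), 'finger_gap': 85.59986528320738} -18.700000000000003
```

View pics/s0.png

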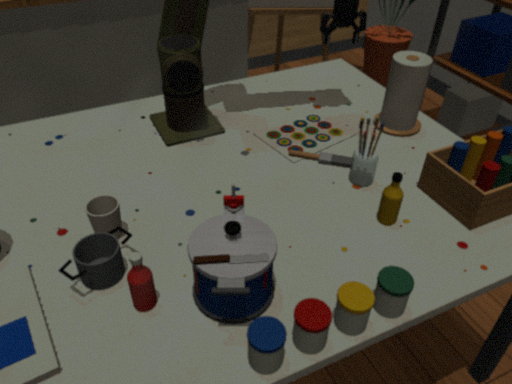

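View pics/t0.png

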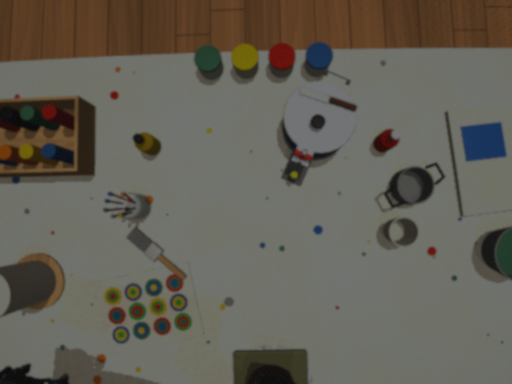

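The top view shows the pot lid at about (319,122), the red nut at about (300,155) and the yellow pad at about (294,175). In the scene view the nut is at about (233,202). Next I'll measure these.

```bash
python3 - <<'E'
from h import *
a=cv2.imread('pics/s0.png');b=cv2.imread('pics/t0.png')
cs=ctrl.calibration('scene');ct=ctrl.calibration('top')
def cen(im,x0,x1,y0,y1,f):
    p=im[y0:y1,x0:x1].astype(int);m=f(p[...,2],p[...,1],p[...,0]);y,x=np.nonzero(m);return (x.mean()+x0,y.mean()+y0),len(x),np.c_[x+x0,y+y0]
red=lambda r,g,b:(r>90)&(g<0.5*r)&(b<0.5*r)
yel=lambda r,g,b:(r>90)&(g>0.6*r)&(b<0.5*r)
blk=lambda r,g,b:(r+g+b<110)
nt,n1,P=cen(b,283,318,140,170,red); ns,n2,_=cen(a,215,255,190,220,red)
print(nt,n1,ns,n2,tri(ct,nt,cs,ns))
yt,n,_=cen(b,283,305,163,185,yel);print('yel',yt,n,[onz(ct,*yt,z).round(1) for z in(77,92,107)])
kt,n,_=cen(b,305,332,110,135,blk);print('knob',kt,n,onz(ct,*kt,175))
# lid circle: bright pixels
g=cv2.cvtColor(b,cv2.COLOR_BGR2GRAY)
cr=cv2.resize(b[90:190,270:370],(700,700),interpolation=cv2.INTER_CUBIC)
cr2=cv2.resize(a[170:330,170:290],(450,600),interpolation=cv2.INTER_CUBIC)
cv2.imwrite('pics/c.png',np.hstack([cv2.resize(cr,(400,400)),cv2.resize(a[180:260,195:275],(400,400),interpolation=cv2.INTER_CUBIC)]))
c=np.array(onz(ct,*kt,175));k=tri(ct,nt,cs,ns)[0]
d=k-c;print('yaw of outward',np.arctan2(d[1],d[0]),np.hypot(*d[:2]))
E
```

```text
(np.float64(303.02), np.float64(154.66)) 50 (np.float64(233.1551724137931), np.float64(197.94827586206895)) 58 (array([617.46005036, -92.22373059, 176.99119398]), np.float64(1.5242227993618649))
yel (np.float64(293.7857142857143), np.float64(174.5)) 28 [array([578.3, -74.7,  77. ]), array([577. , -73.9,  92. ]), array([575.7, -73.1, 107. ])]
knob (np.float64(317.1875), np.float64(121.47321428571429)) 112 [ 698.08848468 -129.76527348  175.        ]
yaw of outward 2.7058321434450896 88.939934025582
```

View pics/c.png

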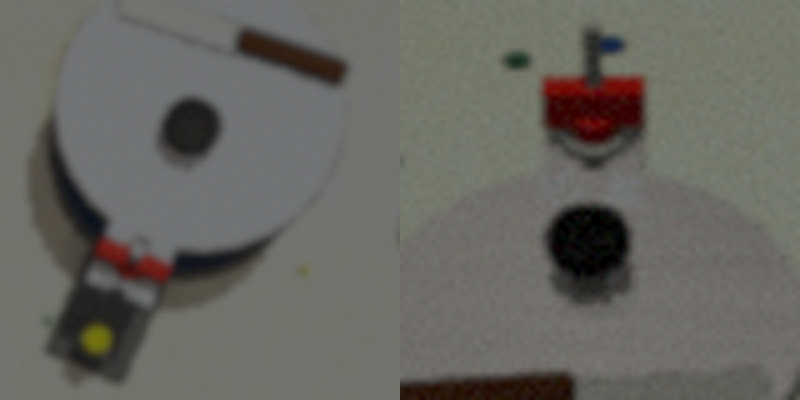

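{"name": "jog_arm", "arguments": {
  "deltas": [-40,-30,-70,20,1,-80,-60,-90,20,1,-250,-190,-90,55,1,-250,-190,-90,55,1,-250,-190,-90,55,1,-250,-190,-90,55,1,-250,-190,-90,55,1,-250,-190,-90,55,1]
}}

```text
clock: 0.77
tool_pos: [317.2, 270.6, 320.0]
tool_rot: [-3.14, 0.002, 1.939]
contact_force: [0.8, 0.6, -0.4]
finger_gap: 85.8
```

```bash
cat >> h.py <<'E'
def to(X,yaw=None):
    o=ctrl.observe();p=o['tool_pos'];r,pt,y=o['tool_rot']
    from scipy.spatial.transform import Rotation as Rn
    R=Rn.from_euler('xyz',[r,pt,y]).as_matrix()
    s=R.T@(np.array(X)-p); t=None if yaw is None else np.degrees(-(yaw-y))
    print('clk %.2f'%o['clock'],'pos',p.round(1),'rot',np.round([r,pt,y],3),'q6 %.2f'%o['joint_positions'][5],'F',o['contact_force'].round(1),'gap %.1f'%o['finger_gap'])
    print('delta',s.round(1),'turn',t)
E
python3 -c "
from h import *
to([605,-90,320],-1.79)"
```

```text
clk 0.77 pos [317.2 270.6 320. ] rot [-3.140e+00  2.000e-03  1.939e+00] q6 1.91 F [ 0.8  0.6 -0.4] gap 85.8
delta [-440.   138.8    0.5] turn 213.6478508191402
```

```bash
python3 -c "
from h import *
to([605,-90,320],1.3)"
```

```text
clk 0.77 pos [317.2 270.6 320. ] rot [-3.140e+00  2.000e-03  1.939e+00] q6 1.91 F [ 0.8  0.6 -0.4] gap 85.8
delta [-440.   138.8    0.5] turn 36.60389212371581
```

{"name": "jog_arm", "arguments": {
  "deltas": [-320,100,0,36,1,-320,100,0,36,1,-320,100,0,36,1,-320,100,0,36,1,-320,100,0,36,1,-320,100,0,36,1,-320,100,0,36,1,-320,100,0,36,1]
}}

```text
clock: 1.43
tool_pos: [523.9, 8.9, 320.0]
tool_rot: [-3.141, 0.002, 1.31]
contact_force: [0.5, 1.0, 0.4]
finger_gap: 85.3
```

```bash
python3 -c "
from h import *
to([595,-82,320],1.3)"
```

```text
clk 1.43 pos [523.9   8.9 320. ] rot [-3.141e+00  2.000e-03  1.310e+00] q6 1.85 F [0.5 1.  0.4] gap 85.3
delta [-69.5  92.1   0. ] turn 0.5755703082184113
```

{"name": "jog_arm", "arguments": {
  "deltas": [-70,92,0,0,1,-70,92,0,0,1,-70,92,0,0,1,-70,92,0,0,1,-70,92,0,0,1]
}}

```text
clock: 1.85
tool_pos: [595.2, -84.0, 318.3]
tool_rot: [-3.138, 0.002, 1.307]
contact_force: [-0.4, 0.8, 0.0]
finger_gap: 85.2
```

```bash
python3 - <<'E'
from h import *
import pickle
c=ctrl.calibration('wrist');im=snap('wrist','w1.png');pickle.dump(c,open('w1.pkl','wb'))
to([617,-92,320],1.3)
print(np.round(-np.array(c['R']).T@c['t']),np.array(c['R']).round(2)[2])
print(proj(c,[617,-92,171]),proj(c,[577,-74,92]))
E
```

```text
clk 1.90 pos [594.5 -82.8 318.9] rot [-3.138e+00  2.000e-03  1.309e+00] q6 1.70 F [ 0.3 -0.1 -0.5] gap 85.5
delta [-3.  24.1 -1.1] turn 0.5004771559579493
[616.  -8. 461.] [-0.08 -0.29 -0.95]
[277.59266965 177.45334278] [232.76256727 151.80658549]
```

View pics/w1.png

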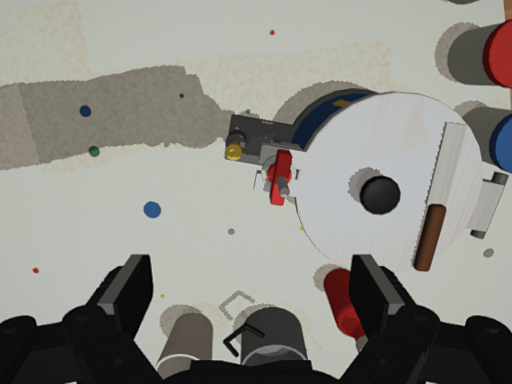

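The wrist view shows the red wings running from about (284,152) to (276,204), the rod tip at about (283,187) and the yellow pad at about (233,152). The projections of my earlier estimates match these well. I'll refine the wing line and the pad height.

```bash
python3 - <<'E'
from h import *
import pickle
c=pickle.load(open('w1.pkl','rb'));b=cv2.imread('pics/w1.png').astype(int);ct=ctrl.calibration('top')
r,g,bl=b[...,2],b[...,1],b[...,0]
m=np.zeros(r.shape,bool);m[140:215,255:300]=True
m1=m&(r>150)&(g<.35*r)
pts=np.argwhere(m1)[:,::-1].astype(np.float32)
rc=cv2.minAreaRect(pts);print(rc,len(pts));bx=cv2.boxPoints(rc)
top=m1&(r>np.percentile(r[m1],40))
W=np.array([onz(c,*p,182) for p in bx]);print(W.round(1))
L=[(W[i]-W[(i+1)%4])[:2] for i in range(2)];
for l in L: print(np.hypot(*l),np.arctan2(l[1],l[0]))
m2=np.zeros(r.shape,bool);m2[135:165,215:250]=True
m2&=(r>120)&(g>.6*r)&(bl<.5*r);y,x=np.nonzero(m2);print('pad',x.mean(),y.mean(),x.min(),x.max(),y.min(),y.max())
print(tri(c,(x.mean(),y.mean()),ct,(293.8,174.5)))
im=cv2.imread('pics/w1.png')[110:230,210:330];cv2.imwrite('pics/w1c.png',cv2.resize(im,(600,600),interpolation=cv2.INTER_CUBIC))
E
```

```text
((280.68609619140625, 189.1131591796875), (29.878686904907227, 22.198871612548828), 83.41805267333984) 185
[[ 609.5  -85.1  182. ]
 [ 627.9  -87.8  182. ]
 [ 624.8 -114.3  182. ]
 [ 605.9 -111.6  182. ]]
18.595047965434333 2.998937405825832
26.698875277856285 1.4534571440515252
pad 233.1216931216931 152.1216931216931 226 240 145 159
(array([577.15347676, -74.14351542,  92.25759333]), np.float64(0.581207549826998))
```

View pics/w1c.png

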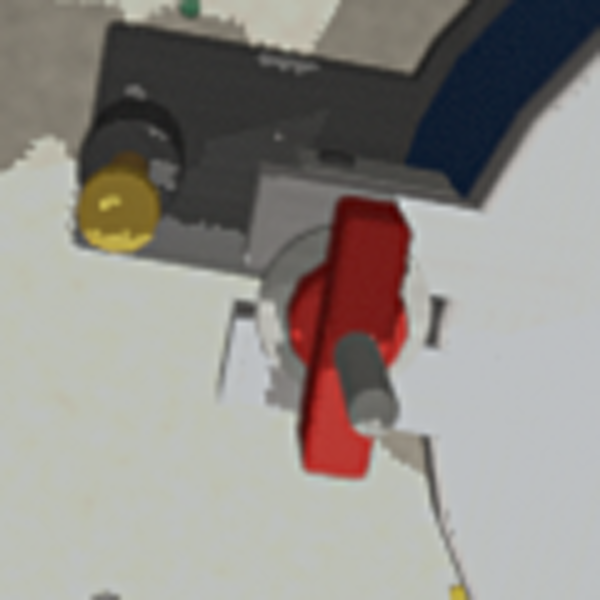

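```bash
python3 - <<'E'
from h import *
import pickle
c=pickle.load(open('w1.pkl','rb'))
P=lambda x,y,z: onz(c,210+x/5,110+y/5,z)
a,b=P(375,215,183),P(338,470,183);print(a,b,(a+b)/2,np.hypot(*(a-b)[:2]),np.arctan2(*(a-b)[1::-1]))
print('tip',P(377,410,215))
# plate left edge direction (lug/foot) : foot plate outer edge z12 
for z,e in((12,((112,22),(78,245))),(12,((112,22),(410,75)))):
  p,q=[P(*v,z) for v in e];print(np.hypot(*(p-q)[:2]),np.arctan2(*(q-p)[1::-1]))
E
```

```text
[627.7857178  -69.88863786 183.        ] [ 611.36404574 -111.53643957  183.        ] [619.57488177 -90.71253872 183.        ] 44.76841186228073 1.1952145470420483
tip [619.85401938 -91.85997015 215.        ]
59.33814377115757 -2.0026091067606098
78.14600682967168 -0.43592920493390874
```

```bash
python3 -c "
from h import *
to([619.6,-91.5,162],1.19)"
```

```text
clk 1.90 pos [594.5 -82.8 318.9] rot [-3.138e+00  2.000e-03  1.309e+00] q6 1.70 F [ 0.3 -0.1 -0.5] gap 85.5
delta [ -1.6  27.  156.9] turn 6.80301290239701
```

{"name": "jog_arm", "arguments": {
  "deltas": [-1.5,27,0,6.8,1,-1.5,27,30,6.8,1,-1.5,27,60,6.8,1,-1.5,27,90,6.8,1,-1.5,27,105,6.8,1,-1.5,27,105,6.8,1],
  "grip_force": 25
}}

```text
clock: 2.4
tool_pos: [615.9, -89.3, 209.9]
tool_rot: [-3.13, 0.004, 1.192]
contact_force: [-0.5, 0.2, -0.3]
finger_gap: 85.3
```

```bash
python3 -c "
from h import *
to([619.6,-91.5,162],1.19)
snap('wrist','w2.png')"
```

```text
clk 2.40 pos [615.9 -89.3 209.9] rot [-3.13   0.004  1.192] q6 1.81 F [-0.5  0.2 -0.3] gap 85.3
delta [-0.6  4.8 47.8] turn 0.12179881617305531
```

View pics/w2.png

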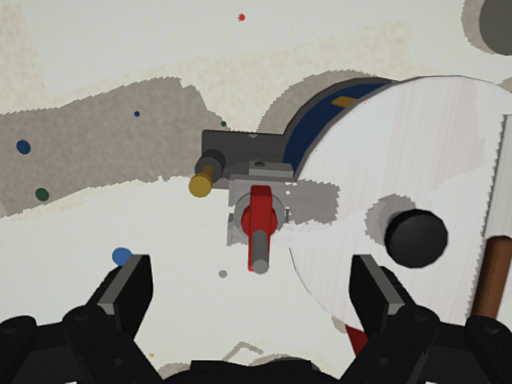

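The wings at (260,190)–(258,270) line up with the tool x axis and the fingers sit on either side of them. I'll descend and grip.

{"name": "jog_arm", "arguments": {
  "deltas": [-0.5,4,15,0,1,-0.5,4,30,0,1,-0.5,4,40,0,1,-0.5,4,46,0,1,-0.5,4,46,0,1,-0.5,4,46,0,1]
}}

```text
clock: 2.95
tool_pos: [620.8, -91.4, 167.3]
tool_rot: [-3.135, 0.003, 1.192]
contact_force: [0.7, -0.1, 0.6]
finger_gap: 85.3
```

```bash
python3 -c "
from h import *
to([619.6,-91.5,162],1.19)"
```

```text
clk 2.95 pos [620.8 -91.4 167.3] rot [-3.135e+00  3.000e-03  1.192e+00] q6 1.80 F [ 0.7 -0.1  0.6] gap 85.3
delta [-0.5 -1.   5.3] turn 0.12696820166827338
```

{"name": "jog_arm", "arguments": {
  "deltas": [-0.5,-1,4,0,1,-0.5,-1,4,0,-0.3,-0.5,-1,4,0,-0.8,-0.5,-1,4,0,-0.8,-0.5,-1,4,0,-0.8,-0.5,-1,4,0,-0.8,-0.5,-1,4,0,-0.8,-0.5,-1,4,0,-0.8]
}}

```text
clock: 3.62
tool_pos: [619.6, -91.4, 163.6]
tool_rot: [-3.135, 0.003, 1.192]
contact_force: [-0.4, -0.1, 1.6]
finger_gap: 19.2
```

{"name": "jog_arm", "arguments": {
  "deltas": [0,0,0,0,-0.8,0,0,0,0,-0.8,0,0,0,0,-0.9,0,0,0,0,-0.9,0,0,0,0,-0.9]
}}

```text
clock: 4.03
tool_pos: [619.6, -91.4, 163.6]
tool_rot: [-3.135, 0.003, 1.192]
contact_force: [-1.0, -0.5, 1.5]
finger_gap: 19.6
```

The gap is 19.6 mm instead of 12, so the fingertips are probably on the round hub below the wings. I'll reopen slightly, raise 5 mm and close again.

{"name": "jog_arm", "arguments": {
  "deltas": [0,0,0,0,-0.3,0,0,0,0,-0.3,0,0,-5,0,-0.3,0,0,-5,0,-0.9,0,0,-5,0,-0.9,0,0,-5,0,-0.9,0,0,-5,0,-0.9,0,0,-5,0,-0.9]
}}

```text
clock: 4.7
tool_pos: [619.8, -91.4, 169.3]
tool_rot: [-3.136, 0.002, 1.192]
contact_force: [-1.6, -0.1, 6.2]
finger_gap: 10.9
```

```bash
python3 -c "
from h import *
to([619.6,-91.5,162],1.19)
im=snap('wrist','w3.png')"
```

```text
clk 4.70 pos [619.8 -91.4 169.3] rot [-3.136e+00  2.000e-03  1.192e+00] q6 1.80 F [-1.6 -0.1  6.2] gap 10.9
delta [-0.2 -0.1  7.3] turn 0.12160645751698387
```

View pics/w3.png

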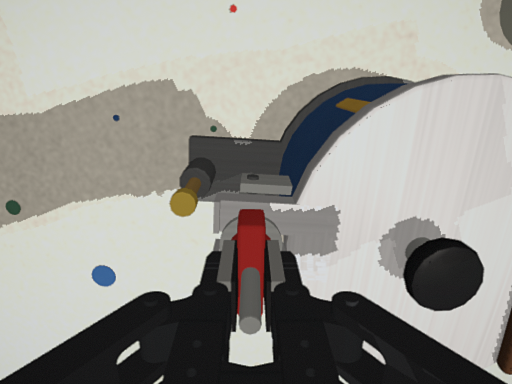

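The wings are now gripped centrally (gap 11 mm), with the rod between the fingers. Now I'll unscrew, rising as the nut climbs.

{"name": "jog_arm", "arguments": {
  "deltas": [0,0,-1,-5,-0.9,0,0,-1.5,-11,-0.9,0,0,-1.7,-17,-0.9,0,0,-2,-23,-0.9,0,0,-2.2,-29,-0.9,0,0,-2.5,-35,-0.9,0,0,-2.7,-41,-0.9,0,0,-2.7,-41,-0.9]
}}

```text
clock: 5.42
tool_pos: [619.0, -91.3, 171.2]
tool_rot: [-3.134, -0.003, 1.91]
contact_force: [-1.8, 0.0, 0.2]
finger_gap: 11.1
```

```bash
python3 -c "
from h import *
to([619.6,-91.5,162],1.19);print(ctrl.observe()['ft_torque'])"
```

```text
clk 5.42 pos [619.  -91.3 171.2] rot [-3.134e+00 -3.000e-03  1.910e+00] q6 1.09 F [-1.8  0.   0.2] gap 11.1
delta [-0.4  0.5  9.2] turn 41.226805066352824
[0.08780361 0.28129275 0.14063212]
```

{"name": "jog_arm", "arguments": {
  "deltas": [0,0,-0.2,-6,-0.9,0,0,-0.5,-12,-0.9,0,0,-0.8,-18,-0.9,0,0,-1,-24,-0.9,0,0,-1.3,-30,-0.9,0,0,-1.5,-36,-0.9,0,0,-1.8,-42,-0.9,0,0,-1.8,-42,-0.9]
}}

```text
clock: 6.08
tool_pos: [618.5, -91.8, 172.9]
tool_rot: [-3.136, -0.008, 2.642]
contact_force: [-2.2, -0.6, 2.1]
finger_gap: 11.4
```

{"name": "jog_arm", "arguments": {
  "deltas": [0,0,-0.2,-6,-0.9,0,0,-0.5,-12,-0.9,0,0,-0.8,-18,-0.9,0,0,-1,-24,-0.9,0,0,-1.3,-30,-0.9,0,0,-1.5,-36,-0.9,0,0,-1.8,-42,-0.9,0,0,-1.8,-42,-0.9]
}}

```text
clock: 6.75
tool_pos: [618.4, -92.4, 174.6]
tool_rot: [3.141, -0.01, -2.911]
contact_force: [-1.9, -2.1, 2.7]
finger_gap: 10.9
```

```bash
python3 -c "
from h import *
to([619.6,-91.5,162],4.2-2*np.pi);print(ctrl.observe()['ft_torque'])"
```

```text
clk 6.75 pos [618.4 -92.4 174.6] rot [ 3.141 -0.01  -2.911] q6 -0.38 F [-1.9 -2.1  2.7] gap 10.9
delta [-1.5  0.6 12.6] turn -47.44634336184633
[-0.48715903  0.28353338  0.15318501]
```

{"name": "jog_arm", "arguments": {
  "deltas": [0,0,-0.2,-6,-0.9,0,0,-0.5,-12,-0.9,0,0,-0.8,-18,-0.9,0,0,-1,-24,-0.9,0,0,-1.3,-30,-0.9,0,0,-1.6,-37,-0.9,0,0,-1.9,-44,-0.9,0,0,-2,-47,-0.9]
}}

```text
clock: 7.42
tool_pos: [618.9, -93.1, 176.6]
tool_rot: [3.136, -0.007, -2.093]
contact_force: [-0.9, -2.2, 0.8]
finger_gap: 11.0
```

{"name": "jog_arm", "arguments": {
  "deltas": [0,0,0,0,-0.5,0,0,0,0,-0.2,0,0,-10,0,0,0,0,-40,0,0,0,0,-70,0,0,0,0,-80,0,0,0,0,-80,0,0]
}}

```text
clock: 8.0
tool_pos: [621.9, -93.0, 260.8]
tool_rot: [-3.14, -0.004, -2.095]
contact_force: [0.6, 0.7, 0.2]
finger_gap: 42.8
```

```bash
python3 -c "
from h import *
to([619.6,-91.5,162],1.138-np.pi);
import pickle
pickle.dump(ctrl.calibration('wrist'),open('w4.pkl','wb'))
im=snap('wrist','w4.png');snap('scene','s4.png')"
```

```text
clk 8.00 pos [621.9 -93.  260.8] rot [-3.14  -0.004 -2.095] q6 -1.19 F [0.6 0.7 0.2] gap 42.8
delta [-0.6  2.8 98.8] turn -5.2239865821595854
```

View pics/w4.png

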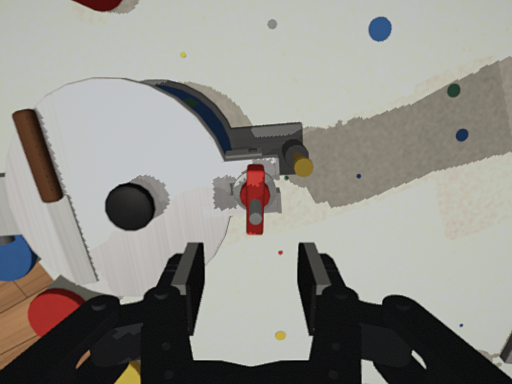

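The wings followed the full turn: about 3.0 rad of rotation and 7.3 mm of rise, so the lips are cleared. In the wrist view the nut is at about (255,200), still aligned with the tool, and the rod is upright. Next I'll shut the fingers and go down on the inner (lid) side of the rod.

```bash
cat >> h.py <<'E'
H=np.array([619.3,-92.0,85.]);E=np.array([np.cos(2.708),np.sin(2.708)])
def uw(u,w): return [*(H[:2]+u*E),85+w]
def loc():
    o=ctrl.observe();d=o['tool_pos']-H;f=o['contact_force']
    print('clk %.2f u %.1f lat %.1f w %.1f  Fu %.1f Fz %.1f rot %s'%(o['clock'],d[:2]@E,d[0]*-E[1]+d[1]*E[0],d[2],f[:2]@E,f[2],o['tool_rot'].round(3)))
E
python3 - <<'E'
from h import *
import pickle
to(uw(-30,175),1.137-np.pi);loc()
c=pickle.load(open('w4.pkl','rb'))
b=cv2.imread('pics/w4.png').astype(int);r,g,bl=b[...,2],b[...,1],b[...,0]
m=np.zeros(r.shape,bool);m[145:185,285:325]=True
m&=(r>90)&(g>.6*r)&(bl<.5*r);y,x=np.nonzero(m);print(x.mean(),y.mean())
c1=pickle.load(open('w1.pkl','rb'));print('pad',tri(c,(x.mean(),y.mean()),c1,(233.1,152.1)))
print('tip',onz(c,255,218,215),proj(c,[*H[:2],215]))
E
```

```text
clk 8.10 pos [619.8 -92.8 256.6] rot [ 3.136 -0.007 -2.094] q6 -1.19 F [ 0.5 -0.1 -0.1] gap 42.9
delta [ -3.1 -29.1  -3.5] turn -5.12598037651884
clk 8.10 u -0.8 lat 0.5 w 171.6  Fu -0.5 Fz -0.1 rot [ 3.136 -0.007 -2.094]
303.1978417266187 166.94604316546761
pad (array([578.0949055 , -73.06742554,  99.52712117]), np.float64(0.07263063941461946))
tip [618.92697026 -92.73431487 215.        ] [255.06882461 219.29231875]
```

{"name": "jog_arm", "arguments": {
  "deltas": [-3,-29,-3,-5,-1,-3,-29,-3,-5,-1,-3,-29,-3,-5,-1,-3,-29,10,-5,-1,-3,-29,25,-5,-1,-3,-29,38,-5,-1,-3,-29,50,-5,-1,-3,-29,50,-5,-1],
  "grip_force": 40
}}

```text
clock: 8.77
tool_pos: [643.2, -104.2, 202.7]
tool_rot: [3.129, -0.008, -2.008]
contact_force: [-0.5, -0.7, -0.8]
finger_gap: 0.2
```

```bash
python3 -c "
from h import *
loc();to(uw(-30,119),1.137-np.pi)"
```

```text
clk 8.77 u -26.8 lat 1.0 w 117.7  Fu 0.1 Fz -0.8 rot [ 3.129 -0.008 -2.008]
clk 8.77 pos [ 643.2 -104.2  202.7] rot [ 3.129 -0.008 -2.008] q6 -1.29 F [-0.5 -0.7 -0.8] gap 0.2
delta [-1.  -3.2 -1.4] turn -0.17641964941924426
```

{"name": "jog_arm", "arguments": {
  "deltas": [0,2,0,0,-1,0,4,0,0,-1,0,6,0,0,-1,0,8,0,0,-1,0,8,0,0,-1]
}}

```text
clock: 9.18
tool_pos: [635.9, -100.6, 203.7]
tool_rot: [3.13, -0.008, -2.008]
contact_force: [0.6, 0.6, 0.2]
finger_gap: 0.0
```

```bash
python3 -c "
from h import *
loc()"
```

```text
clk 9.18 u -18.7 lat 0.8 w 118.7  Fu -0.3 Fz 0.2 rot [ 3.13  -0.008 -2.008]
```

{"name": "jog_arm", "arguments": {
  "deltas": [0,2,0,0,-1,0,4,0,0,-1,0,6,0,0,-1,0,7,0,0,-1,0,7,0,0,-1]
}}

```text
clock: 9.6
tool_pos: [630.0, -97.7, 204.2]
tool_rot: [3.131, -0.008, -2.008]
contact_force: [1.8, -1.2, 0.5]
finger_gap: -0.2
```

```bash
python3 -c "
from h import *
loc()"
```

```text
clk 9.60 u -12.1 lat 0.7 w 119.2  Fu -2.2 Fz 0.5 rot [ 3.131 -0.008 -2.008]
```

Contact is felt: Fu is −2.2 N, which matches the hinge friction. I'll follow the arc outward.

{"name": "jog_arm", "arguments": {
  "deltas": [0,6,0,0,-1,0,12,0,0,-1,0,23.5,1,0,-1,0,35,3.5,0,-1,0,46.5,7,0,-1,0,57.5,12,0,-1,0,68,18,0,-1,0,68,18,0,-1]
}}

```text
clock: 10.27
tool_pos: [564.8, -67.8, 186.1]
tool_rot: [3.127, -0.008, -2.007]
contact_force: [-0.6, 0.9, -0.0]
finger_gap: 0.1
```

```bash
python3 -c "
from h import *
loc();to(uw(74.8,86.5));to(uw(84,76.5))"
```

```text
clk 10.27 u 59.6 lat 0.9 w 101.1  Fu 1.0 Fz -0.0 rot [ 3.127 -0.008 -2.007]
clk 10.27 pos [564.8 -67.8 186.1] rot [ 3.127 -0.008 -2.007] q6 -1.25 F [-0.6  0.9 -0. ] gap 0.1
delta [-1.  15.  14.8] turn None
clk 10.27 pos [564.8 -67.8 186.1] rot [ 3.127 -0.008 -2.007] q6 -1.25 F [-0.6  0.9 -0. ] gap 0.1
delta [-1.1 24.  25. ] turn None
```

{"name": "jog_arm", "arguments": {
  "deltas": [-1,3,3,0,-1,-1,7,6.5,0,-1,-1,11,10.5,0,-1,-1,15,15,0,-1,-1,19,19,0,-1,-1,23.5,23.5,0,-1,-1,23.5,23.5,0,-1]
}}

```text
clock: 10.85
tool_pos: [542.3, -56.5, 161.8]
tool_rot: [3.125, -0.009, -2.007]
contact_force: [1.7, 0.0, 0.4]
finger_gap: 0.1
```

```bash
python3 -c "
from h import *
loc();im=snap('scene','s5.png');w=snap('wrist','w5.png')
cv2.imwrite('pics/c5.png',np.hstack([cv2.resize(im[130:280,140:340],(400,300)),cv2.resize(w,(400,300))])[:,:,::-1])"
```

```text
clk 10.85 u 84.8 lat 0.1 w 76.8  Fu -1.5 Fz 0.4 rot [ 3.125 -0.009 -2.007]
```

View pics/c5.png

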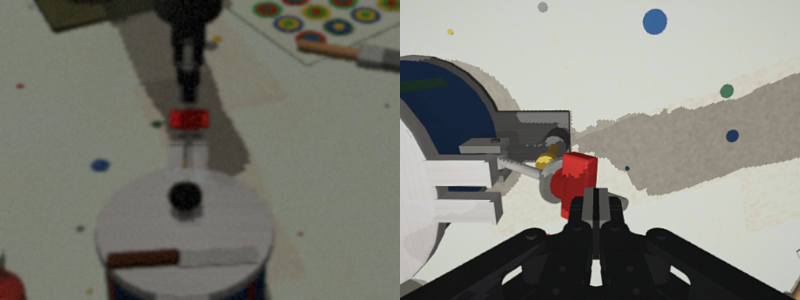

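The bolt has swung out to about 0.9 rad. The pad is still clear beneath the rod, and the fingers are on the rod beyond the nut. I'll continue more gently.

{"name": "jog_arm", "arguments": {
  "deltas": [0,2,3,0,-1,0,4,6,0,-1,0,6,9,0,-1,0,8,12,0,-1,0,10,15.5,0,-1,0,12,19,0,-1]
}}

```text
clock: 11.45
tool_pos: [531.3, -51.5, 143.3]
tool_rot: [3.125, -0.008, -2.007]
contact_force: [0.2, 0.6, 4.8]
finger_gap: 0.2
```

```bash
cat >> h.py <<'E'
def st(th):
    loc();to(uw(120*np.sin(th)-4*np.cos(th)-8.5,120*np.cos(th)+4*np.sin(th)))
E
python3 -c "
from h import *
st(1.14)"
```

```text
clk 11.45 u 96.9 lat 0.2 w 58.3  Fu 0.1 Fz 4.8 rot [ 3.125 -0.008 -2.007]
clk 11.45 pos [531.3 -51.5 143.3] rot [ 3.125 -0.008 -2.007] q6 -1.23 F [0.2 0.6 4.8] gap 0.2
delta [-0.3  1.9  4.6] turn None
```

{"name": "jog_arm", "arguments": {
  "deltas": [0,0,0,0,-1,0,0,0,0,-1]
}}

```text
clock: 11.62
tool_pos: [531.0, -51.4, 143.1]
tool_rot: [3.125, -0.008, -2.006]
contact_force: [-0.4, 0.7, 1.4]
finger_gap: -0.2
```

{"name": "jog_arm", "arguments": {
  "deltas": [0,0.4,0.6,0,-1,0,0.7,1.2,0,-1,0,0.7,1.2,0,-1]
}}

```text
clock: 11.87
tool_pos: [530.7, -51.2, 142.2]
tool_rot: [3.126, -0.008, -2.007]
contact_force: [1.3, -0.1, 3.7]
finger_gap: 0.1
```

```bash
python3 - <<'E'
from h import *
st(1.14);im=snap('wrist','w6.png')
cv2.imwrite('pics/c6.png',cv2.resize(im[100:300,180:420],(720,600),interpolation=cv2.INTER_CUBIC)[:,:,::-1])
E
```

```text
clk 11.87 u 97.5 lat 0.2 w 57.2  Fu -1.3 Fz 3.7 rot [ 3.126 -0.008 -2.007]
clk 11.87 pos [530.7 -51.2 142.2] rot [ 3.126 -0.008 -2.007] q6 -1.23 F [ 1.3 -0.1  3.7] gap 0.1
delta [-0.2  1.3  3.4] turn None
```

View pics/c6.png

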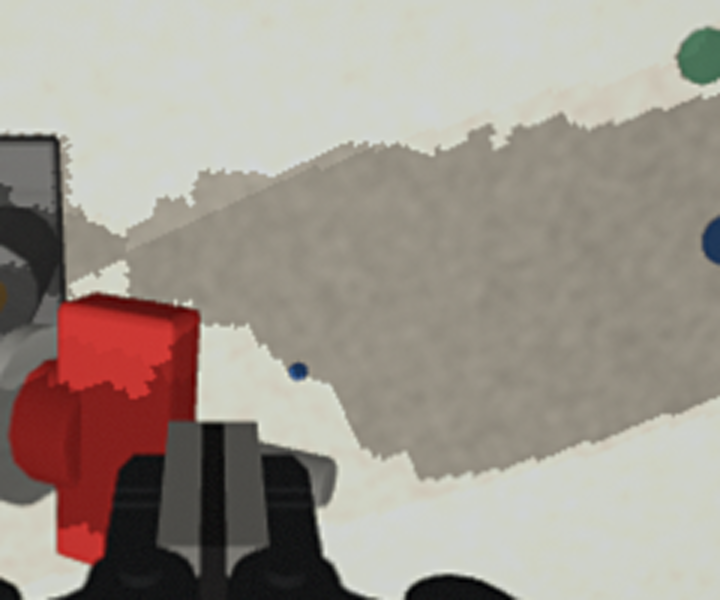

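In that crop the fingers are on the rod just beyond the nut, but the pad is out of view. I'll feel for it in small steps.

{"name": "jog_arm", "arguments": {
  "deltas": [0,0.4,0.9,0,-1,0,0.8,1.8,0,-1,0,0.8,1.8,0,-1]
}}

```text
clock: 12.17
tool_pos: [530.0, -50.9, 140.6]
tool_rot: [3.126, -0.008, -2.007]
contact_force: [0.9, -0.1, 5.6]
finger_gap: -0.1
```

{"name": "jog_arm", "arguments": {
  "deltas": [0,0.4,0.9,0,-1,0,0.8,1.8,0,-1,0,0.8,1.8,0,-1]
}}

```text
clock: 12.42
tool_pos: [529.3, -50.5, 139.1]
tool_rot: [3.126, -0.008, -2.007]
contact_force: [0.1, -0.3, 5.5]
finger_gap: 0.0
```

```bash
python3 -c "
from h import *
st(1.2)"
```

```text
clk 12.42 u 99.1 lat 0.2 w 54.1  Fu -0.2 Fz 5.5 rot [ 3.126 -0.008 -2.007]
clk 12.42 pos [529.3 -50.5 139.1] rot [ 3.126 -0.008 -2.007] q6 -1.23 F [ 0.1 -0.3  5.5] gap 0.0
delta [-0.2  2.7  6.9] turn None
```

{"name": "jog_arm", "arguments": {
  "deltas": [0,0.3,0.8,0,-1,0,0.6,1.6,0,-1,0,0.6,1.6,0,-1]
}}

```text
clock: 12.67
tool_pos: [528.9, -50.3, 138.0]
tool_rot: [3.127, -0.008, -2.007]
contact_force: [0.4, 0.7, 6.7]
finger_gap: 0.2
```

{"name": "jog_arm", "arguments": {
  "deltas": [0,0,0,0,-1]
}}

```text
clock: 12.75
tool_pos: [528.9, -50.3, 138.3]
tool_rot: [3.127, -0.008, -2.007]
contact_force: [-0.1, 0.2, 4.9]
finger_gap: 0.1
```

{"name": "jog_arm", "arguments": {
  "deltas": [0,0.3,0.8,0,-1,0,0.6,1.6,0,-1,0,0.6,1.6,0,-1]
}}

```text
clock: 13.0
tool_pos: [528.5, -50.1, 137.2]
tool_rot: [3.128, -0.008, -2.007]
contact_force: [-1.7, -0.3, 6.2]
finger_gap: -0.2
```

{"name": "jog_arm", "arguments": {
  "deltas": [0,0,0,0,-1]
}}

```text
clock: 13.08
tool_pos: [528.6, -50.1, 137.5]
tool_rot: [3.128, -0.007, -2.007]
contact_force: [0.3, 1.2, 3.6]
finger_gap: -0.1
```

The force climbs steadily with travel (3.7 to about 6.5 N) and the motion is stiffening, so the rod is on the sprung pad. I'll back straight off and check.

{"name": "jog_arm", "arguments": {
  "deltas": [0,0,-3,0,-1,0,0,-10,0,-1,0,0,-30,0,-1,0,0,-70,0,-1,0,0,-100,0,-1,0,0,-100,0,-1,0,0,-100,0,-1]
}}

```text
clock: 13.67
tool_pos: [531.2, -50.1, 239.3]
tool_rot: [3.132, -0.006, -2.007]
contact_force: [0.2, 0.2, -0.4]
finger_gap: 0.2
```

```bash
python3 - <<'E'
from h import *
import pickle
c=ctrl.calibration('wrist');im=snap('wrist','w7.png');pickle.dump(c,open('w7.pkl','wb'));snap('top','t7.png');snap('scene','s7.png')
loc()
for th in(1.10,1.154,1.2): print(th,proj(c,uw(130*np.sin(th),130*np.cos(th))).round(1),proj(ctrl.calibration('scene'),uw(130*np.sin(th),130*np.cos(th))).round(1))
print('pad',proj(c,uw(45,14)).round(1),'hinge',proj(c,uw(0,0)).round(1))
x,y=proj(c,uw(60,20)).astype(int);x=np.clip(x,110,402);y=np.clip(y,90,294)
print(x-110,y-90)
cv2.imwrite('pics/c7.png',cv2.resize(im[y-90:y+90,x-110:x+110],(733,600),interpolation=cv2.INTER_CUBIC)[:,:,::-1])
E
```

```text
clk 13.82 u 99.7 lat -0.2 w 151.0  Fu 0.3 Fz -0.4 rot [ 3.126 -0.009 -2.007]
1.1 [274.3 193. ] [234.4 178.1]
1.154 [277.7 190.4] [234.5 179.4]
1.2 [280.1 188.2] [234.5 180.6]
pad [187.4 177.4] hinge [139.9 173.6]
94 89
```

View pics/c7.png

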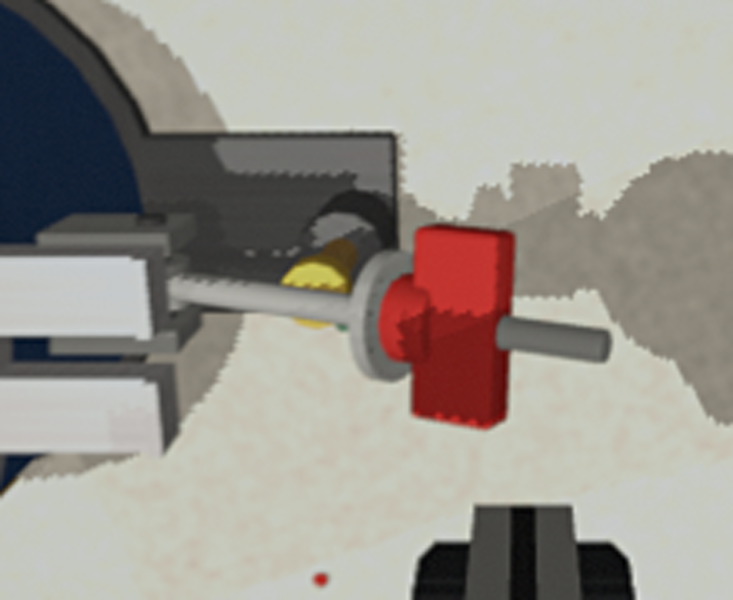

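The pad disc is centred at about (316,293) in this crop with the rod crossing over it, and the tip is at about (598,345). I'll compare the pad height with the height of the rod's underside.

```bash
python3 - <<'E'
from h import *
import pickle
from scipy.optimize import least_squares
C={k:pickle.load(open(k+'.pkl','rb')) for k in('w1','w4','w7')};C['top']=ctrl.calibration('top')
p={'w1':(233.1,152.1),'w4':(303.2,166.95),'w7':(188.95,176.8),'top':(293.8,174.5)}
f=lambda X:np.concatenate([proj(C[k],X)-p[k] for k in p])
s=least_squares(f,[578,-73,97]);d=s.x-H;print('pad',s.x,'u',d[:2]@E,f(s.x).round(1))
import itertools
for a,b in itertools.combinations(p,2): print(a,b,[np.round(v,1) for v in tri(C[a],p[a],C[b],p[b])])
c=C['w7']
P=lambda x,y:(94+x/3.333,89+y/3.333)
# intersect rays with plane lat=0 : solve u,w
n=np.array([-E[1],E[0],0])
def pl(px):
    o,dd=ray(c,*px);X=o+dd*(n@(H-o))/(n@dd);v=X-H;return v[:2]@E,v[2]
for q in((598,345),(505,332),(345,308),(185,289)):
    u,w=pl(P(*q));print(q,u,w,'ang',np.arctan2(u,w),np.hypot(u,w))
# tip angle from scene: find
E
```

```text
pad [577.68015356 -72.91070422  97.93564959] u 45.78849456599631 [-0.3 -0.3  0.3 -0.5 -0.5  0.1 -0.3 -0.5]
w1 w4 [array([578.1, -73.1,  99.5]), np.float64(0.1)]
w1 w7 [array([577.6, -73.1,  97.7]), np.float64(0.8)]
w1 top [array([577.1, -74.1,  92.2]), np.float64(0.5)]
w4 w7 [array([578. , -72.2,  95.7]), np.float64(0.5)]
w4 top [array([577.3, -73.3,  99.2]), np.float64(1.8)]
w7 top [array([576.2, -73.4, 101.8]), np.float64(0.1)]
(598, 345) 115.2775468935937 57.7709309527296 ang 1.1062319953509387 128.94337238086237
(505, 332) 94.79932521446098 47.6343613583106 ang 1.1051700855368751 106.09403585089622
(345, 308) 55.43624272412071 26.76451760241548 ang 1.121004624439704 61.55904815587741
(185, 289) 10.695628257034096 7.517575071790134 ang 0.9581506113677036 13.073270393159726
```

Image geometry puts the bolt at about 1.106 rad. Against a pad top at about 98 mm that means contact at the pad's inner edge, give or take 2 mm. I'll confirm with a gentle re-press.

```bash
python3 - <<'E'
from h import *
import pickle
to(uw(99,60));to(uw(99.5,54))
c=dict(pickle.load(open('w7.pkl','rb')))
# w6 camera: same attitude, shifted by TCP difference (w7 tcp u99.7 lat -.2 w151 ; w6 tcp 530.7,-51.2,142.2)
p7=ctrl.observe()['tool_pos'];print(p7)
R=np.array(c['R']);c['t']=np.array(c['t'])-R@(np.array([530.7,-51.2,142.2])-p7)
n=np.array([-E[1],E[0],0]);o,dd=ray(c,287.3,260.7);X=o+dd*(n@(H-o))/(n@dd);v=X-H;u,w=v[:2]@E,v[2];print('w6 tip',u,w,np.arctan2(u,w),np.hypot(u,w))
E
```

```text
clk 13.82 pos [528.9 -49.9 236. ] rot [ 3.126 -0.009 -2.007] q6 -1.23 F [-0.4  0.  -0.4] gap 0.2
delta [-0.6 -2.2 91. ] turn None
clk 13.82 pos [528.9 -49.9 236. ] rot [ 3.126 -0.009 -2.007] q6 -1.23 F [-0.4  0.  -0.4] gap 0.2
delta [-0.6 -1.8 97. ] turn None
[528.90496691 -49.92866253 236.0163291 ]
w6 tip 112.03843933536186 65.00765719653094 1.045043160370985 129.532263868448
```

{"name": "jog_arm", "arguments": {
  "deltas": [-0.5,-2,30,0,-1,-0.5,-2,60,0,-1,-0.5,-2,85,0,-1,-0.5,-2,91,0,-1,-0.5,-2,91,0,-1,-0.5,-2,91,0,-1]
}}

```text
clock: 14.32
tool_pos: [528.8, -50.4, 144.8]
tool_rot: [3.124, -0.009, -2.007]
contact_force: [0.2, -0.2, 0.5]
finger_gap: -0.0
```

{"name": "jog_arm", "arguments": {
  "deltas": [0,0,2,0,-1,0,0,4,0,-1,0,0,4,0,-1]
}}

```text
clock: 14.57
tool_pos: [529.3, -50.5, 141.5]
tool_rot: [3.125, -0.009, -2.007]
contact_force: [-0.7, -0.5, -0.4]
finger_gap: 0.3
```

{"name": "jog_arm", "arguments": {
  "deltas": [0,0,1,0,-1,0,0,2,0,-1,0,0,2,0,-1]
}}

```text
clock: 14.82
tool_pos: [529.7, -50.5, 140.2]
tool_rot: [3.127, -0.008, -2.007]
contact_force: [-0.6, 0.1, 4.0]
finger_gap: 0.1
```

The finger met the rod at about 140.5 mm, where it had been at 137.5 mm when pressed. So the rod sprang back about 3 mm at the finger, which only the sprung pad could cause. The bolt is resting on the pad, held there lightly by hinge friction. I'll retreat.

{"name": "jog_arm", "arguments": {
  "deltas": [0,0,-3,0,-1,0,0,-15,0,-1,0,0,-50,0,-1,0,0,-90,0,-1,0,0,-100,0,-1,0,0,-100,0,-1,0,0,-100,0,-1]
}}

```text
clock: 15.4
tool_pos: [531.9, -50.4, 240.7]
tool_rot: [3.128, -0.008, -2.007]
contact_force: [0.3, 0.5, -0.5]
finger_gap: 0.1
```

```bash
python3 - <<'E'
from h import *
im=snap('wrist','w8.png');loc()
b=cv2.imread('pics/w7.png');a=cv2.imread('pics/w8.png');t=snap('top','t8.png');s=snap('scene','s8.png')
x=cv2.resize(a[89:269,94:314],(400,327));cv2.imwrite('pics/c8.png',np.hstack([x,cv2.resize(s[:,:,::-1],(400,327))]))
E
```

```text
clk 15.45 u 97.6 lat -0.7 w 154.4  Fu 1.0 Fz -0.9 rot [ 3.126 -0.009 -2.007]
```

View pics/c8.png

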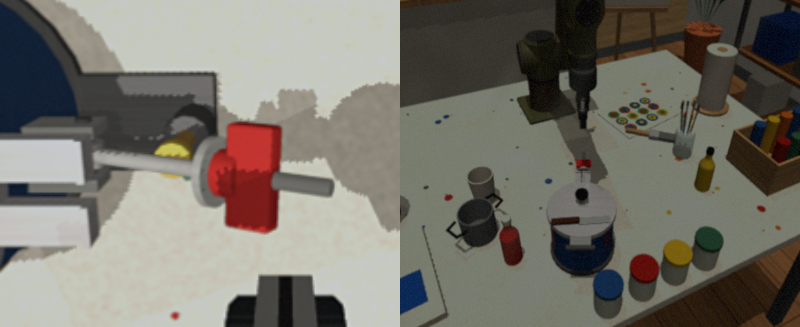

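The bolt is lying on the yellow pad (crop at about (172,155)), the gripper is clear above it, and everything else is where it was. I'm handing in.

```bash
python3 -c "
from workcell import ctrl
print(ctrl.job_done())"
```

```text
the job is handed in; nothing more can be done
None
```

I unscrewed the wing nut, swung the bolt out of the slot and laid it on the yellow pad. Then I backed the gripper clear and handed the job in at about 15.5 s.

- **Nut:** I turned it about 3.0 rad anticlockwise and it rose about 7.3 mm, past the 5.5 mm needed to clear the lips. My first grip closed on the hub (gap 19.6 mm). I reopened, raised 5 mm and gripped the wings before turning.
- **Bolt on the pad:** the last push read about 6 N at the finger, against about 2.5 N for hinge friction alone. When I touched the rod again it had sprung back about 3 mm at the finger. That spring-back shows the rod is on the pad, and friction should leave about 7 N or less on it.
- **Readings that disagreed:** the bolt angle came out at 1.11 rad from the image and 1.15 rad from the arm position. Pad height from different image pairs ranged from 92 to 102 mm, so I trusted the force readings over those.
- **Last picture:** the bolt lay over the pad, the gripper was clear, and the jar, cup, bottles and brush appeared undisturbed.

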